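# Take the used cartridge out of the worktop water filter

### The arm

A 6-joint arm with a two-finger parallel gripper is mounted at the origin on a cart in front of the work surface, level with it; the furniture and walls round the work are solid. World frame = base frame: x ahead of the robot, y to its left, z up, the work surface at z = 0. Lengths are in m, angles in rad, forces in N, time in s.
With the tool pointing down it reaches from about 0.375 to 0.975 m from the base axis. Payload 3.8 kg.
Tool frame: the origin (TCP) lies midway between the tips of the shut fingers; the grasp point (between the pads) lies 19 mm behind it; z points along the fingers, y is the direction in which the jaws open and shut (so a half turn about z gives the same grasp; the last joint's range is limited). The gripper opens to 88 mm and grips with 3 to 60 N. Pads are 18 mm wide; open, the fingers measure 123 mm over their backs; the gripper's body (75 mm by 187 mm) begins 45 mm behind the grasp point.
Start: joints at [-1.187, 0.264, 1.604, -0, 1.274, -0.037], TCP at [0.276, -0.616, 0.239] pointing down, gripper open.
Joint ranges: [-2.63, 2.63], [-0.94, 2.18], [0.31, 2.57], [-1.31, 4.45], [0, 2.66], [-2.55, 2.55]. Speed limits (rad/s): [2.57, 2.57, 3.14, 3.14, 3.14, 3.14].

### API

Orientations are given as a rotation vector (axis times angle).
In Python, from plant import bot, viewer, workorder gives the robot as it stands.
- The arm moves only by the shell command python3 -m handwheel 'ROWS' [FORCE]. ROWS is JSON, a list of rows, each an object of numbers: "claw": the closure, from 0 (fully open) to 1 (shut); "tx", "ty", "tz": the shift along the tool's x, y, z in mm; "wx", "wy", "wz": the turn, a rotation vector about the tool's x, y, z in degrees. In form: [{"claw": .., "tx": .., "ty": .., "tz": .., "wx": .., "wy": .., "wz": ..}, ...]. A call has 1 to 5 rows; each row is the pose to reach, as a shift and turn from the pose commanded when the call began, along the tool's axes at that moment; what a row does not reach only later rows make up. A row lasts 1/8 s, in which the tool goes at most 62.5 mm and 10.7 degrees, less where a joint would pass 70% of its speed; a pose out of reach is approached as far as the arm can. A call with a gripper value outside its range is refused whole. The fingers move at their own pace and stop on an object; FORCE is the grip in N (left out, the last holds). Time passes only in rows, so rows that repeat a pose let the fingers close. It gives the time, the measured TCP pose, the force and the opening at its end, in the units of the state.
- bot.get_state(): the state, without advancing time (a new reading comes with each control period).
- viewer.grab_frame(name): name is "scene" or "top" or "wrist"; returns a dict with "frame" (400x640x3 uint8, red, green, blue), "fx", "fy", "cx", "cy" (pixels), "extrinsics" (4x4, takes a point from world to camera coordinates). Camera axes: x right, y down, z forward; pixel columns grow to the right and rows downward; lengths in m; the calibration is good to about 2 mm. A picture is of the moment at which its call begins. There is no depth.
- workorder.close_job(): hands the job in, once; it reports no verdict.
The state is a dict: "t": time; "joint_positions": joint angles; "joint_velocities": joint speeds; "tau": joint torques, N m; "eef_pos": TCP position; "tool_rot": TCP orientation; "force": force on the tool from outside, world axes, zero at the start; "moment": the same for the moment, N m; "grip_width": finger opening in m.
Only numpy, scipy, OpenCV 4.12 (cv2) and the standard library are available. Lean on these libraries where they do the work, as an engineer would, in place of code of your own. Each camera call takes 0.05 s, during which the arm holds its last target.

### The job

The cartridge in the worktop water filter is used up. Squeeze its two blue tabs firmly together and, keeping them squeezed, turn it anticlockwise until you just feel it meet its stop, then lift it straight out, never forcing it in the filter. Stand it upright in the middle of the empty white dish, let go, and leave the mug, glass, timer and pepper mill standing where they are.

Things in the scene. Friction and masses are not known exactly. Their poses are not given: they have to be found in the camera images.
- filter_unit: Fixed worktop water filter: white upright cylinder 124 mm across and 140 mm high with a steel spout on one side; on top a grey toothed rim, 100 mm across, rises to 153 mm. Origin at the middle of its underside on the worktop, z up, x axis away from the spout (the spout lies on the -x side).
- filter_mouth (a point): Centre of the filter's round mouth, in its top face, 140 mm above the worktop. The cartridge stands in a bore 63 mm wide and 95 mm deep below it (1.5 mm play all round); it is clear of the bore and rim once its underside is above 153 mm.
- cartridge: Used cartridge, about 0.27 kg, white body 60 mm across and 81 mm high, grey cap 76 mm across above it, two upright blue tabs on the cap. Overall 132 mm high. z up, tabs on its +y and -y sides, two bayonet lugs (hidden) on its +x and -x sides. Origin in the middle of its underside. In the filter its underside is at 60 mm, and locked its axes point as the filter's do.
- cartridge_foot (a point): Middle of its underside. To come out it turns anticlockwise seen from above, 35 to 72 degrees, different each time, to a hard stop that can only be felt; there, and up to 3 degrees before it, the lugs are free to rise, elsewhere they hold. It turns with under 0.1 N m; at the stop about 0.15 N m more per degree. Over 0.5 N m there, or 20 N pull, is forcing. A spring below lifts with 4.5 N.
- cartridge_grip (a point): Where to squeeze: on the cartridge's axis, midway between the two blue tabs, 119 mm above its underside. The tabs are flat plates 26 mm wide, 5 mm thick; they reach from 92 to 132 mm above the underside; over their outer faces 54 mm, fully squeezed 43 mm. Below 93 mm are the tabs' feet and the toothed rim: keep fingertips above that.
- tab_a (a joint): Travel of the tab on the cartridge's +y side, m: 0 sprung out (its tooth then sits between the rim's teeth and blocks turning), 0.0055 squeezed fully in. The tooth is clear of the rim from 0.0040. It takes 8 N to start it and 19 N to hold it fully in.
- tab_b (a joint): The same for the tab on the cartridge's -y side: 0 sprung out, 0.0055 squeezed fully in, clear of the rim from 0.0040.
- dish: Loose shallow white dish, 160 mm across, 20 mm high, empty. Origin at the middle of its underside.
- dish_in (a point): Middle of the dish's flat inner floor, 5 mm above the worktop; the floor is about 95 mm across.
- mug: Speckled mug, 96 mm high, standing behind the work; stays where it is. Origin at its underside.
- glass: Clear drinking glass, 92 mm high and 80 mm wide, standing behind the work; stays where it is. Origin at its underside.
- timer: Orange and cream kitchen timer, 57 mm high, standing behind the work; stays where it is. Origin at its underside.
- mill: Wooden pepper mill, 165 mm high, standing behind the work; stays where it is. Origin at its underside.
Things that resemble listed ones, but are neither listed nor needed, are in the scene too. Leave any purple look-alike of the cartridge alone.

How it is judged:
On the way, in this order (a step that is already met when the one before it is completed fails the run):
1. both tabs are squeezed in while the cartridge is still locked in the filter (value of joint each of tab_a, tab_b above 0.004 m and angle between the x axis of cartridge and the x axis of filter_unit, either way round below 0.3 rad and z of cartridge_foot in the frame of filter_unit below 0.075 m), for 0.1 s.
2. the cartridge is turned at least 0.5 rad while it is still down in the filter (angle between the x axis of cartridge and the x axis of filter_unit, either way round above 0.5 rad and z of cartridge_foot in the frame of filter_unit below 0.085 m), for 0.1 s.
3. the cartridge is lifted clear of the filter, upright (height (world z) of cartridge_foot above 0.153 m and angle between cartridge_foot's own z axis and vertical below 0.35 rad), for 0.1 s.
At the end, for the whole second after the job is handed in: The cartridge stands still and upright (within 0.08 rad) on the floor of the dish, its underside flat on it and within 22 mm of the middle, both tabs sprung out, the robot clear of it (horizontal distance between cartridge_foot and dish_in below 0.022 m and z of cartridge_foot in the frame of dish_in between -0.003 and 0.004 m and angle between cartridge_foot's own z axis and vertical below 0.08 rad and value of joint each of tab_a, tab_b below 0.0015 m and linear speed of cartridge below 0.02 m/s); the robot touches nothing.
It fails at once if the cartridge is forced against the filter: turned or pulled hard against its teeth, stop or lugs (contact force between cartridge and filter_unit above 35 N).
It fails at once if the cartridge is tipped over (angle between cartridge_foot's own z axis and vertical above 0.6 rad).
It fails at once if the mug, glass, timer or mill is knocked away (distance of any of mug, glass, timer, mill from where it was at the start of the episode above 0.03 m).
It also fails if it takes over 64 s, if anything falls off the work surface, if the arm or the gripper's body presses on something with over 40 N, if the wrist force passes 120 N, or if a joint passes its speed limit or range.

## Working session

There is one attempt and no reset: what is moved stays moved. The work goes in short steps, Python scripts to look and compute and a shell command to move; the robot and the scene stay as the last step left them, time stands still between calls to the robot, and variables do not carry over. Pictures are saved under pics/ and viewed, and the job is handed in when it is done.

```bash
mkdir -p pics; ls; cat > h.py <<'E'
from plant import bot, viewer, workorder
import numpy as np, cv2
from scipy.spatial.transform import Rotation as R
def save(name,fn):
    d=viewer.grab_frame(name); cv2.imwrite(fn,cv2.cvtColor(d["frame"],cv2.COLOR_RGB2BGR))
    np.savez(fn.replace('.png','.npz'),**d); return d
def unproj(d,u,v,z):
    E=np.array(d["extrinsics"]); r=np.array([(u-d["cx"])/d["fx"],(v-d["cy"])/d["fy"],1.])
    o=-E[:3,:3].T@E[:3,3]; w=E[:3,:3].T@r
    return o+w*(z-o[2])/w[2]
def proj(d,p):
    E=np.array(d["extrinsics"]); c=E[:3,:3]@np.array(p)+E[:3,3]
    return float(d["fx"]*c[0]/c[2]+d["cx"]),float(d["fy"]*c[1]/c[2]+d["cy"])
E
python3 - <<'E'
from h import *
print(bot.get_state())
for n in("scene","top","wrist"):
    d=save(n,f"pics/{n}0.png"); E=np.array(d["extrinsics"]); print(n,-E[:3,:3].T@E[:3,3],E[2,:3],d["fx"])
E
```

```text
pics
{'t': 0.0, 'joint_positions': array([-1.18691231e+00,  2.64735829e-01,  1.60535729e+00, -2.03695403e-05,
        1.27369141e+00, -3.68910651e-02]), 'joint_velocities': array([-0.001036  , -0.00013489,  0.00029941, -0.00039128,  0.0011681 ,
       -0.00078276]), 'tau': array([ 6.14257133e-04, -5.02110565e+01, -3.56878209e+01,  7.26514659e-02,
        2.94965704e-02, -1.52373914e-04]), 'eef_pos': array([ 0.27545026, -0.61547032,  0.2374087 ]), 'tool_rot': array([-3.07021061e+00, -6.55645788e-01,  6.24051735e-04]), 'force': array([-0.4914807, -0.4768916, -0.5873877]), 'moment': array([-0.00418458,  0.03856089,  0.047428  ]), 'grip_width': 0.08751568441048324}
scene [0.0194345  0.5391265  0.90158458] [ 0.48906437 -0.5659102  -0.6637482 ] 460.3658096940544
top [ 0.40267248 -0.1100455   1.10727286] [ 1.54404665e-01 -1.63652449e-04 -9.88007678e-01] 438.12895017495117
wrist [ 0.3526927  -0.58118083  0.38413481] [-0.29524304 -0.13038207 -0.94648405] 356.7951987976356
```

View pics/scene0.png

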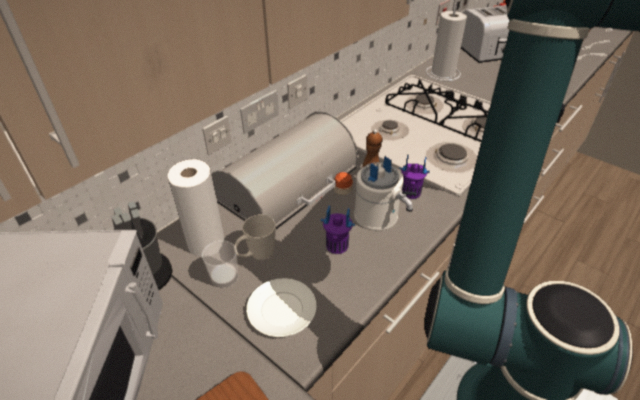

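View pics/top0.png

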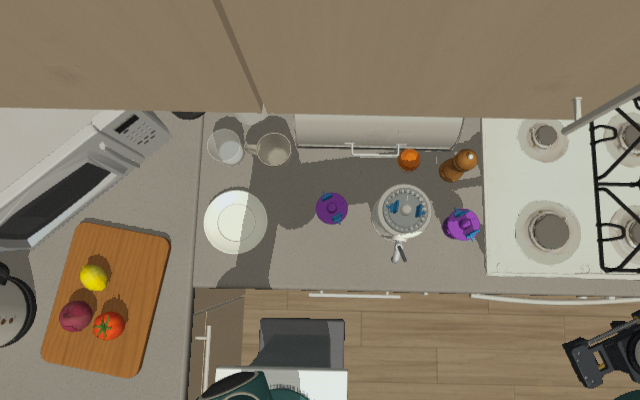

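View pics/wrist0.png

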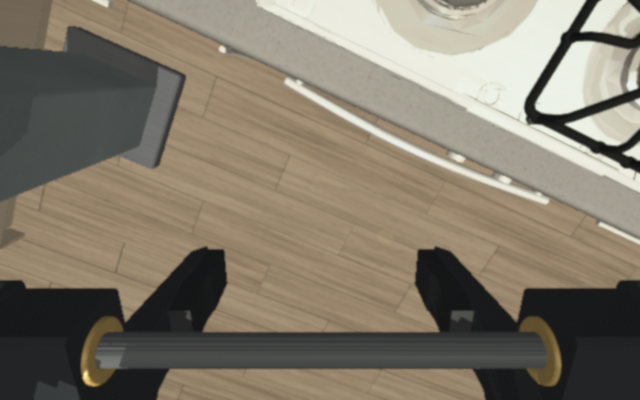

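The top view shows the white filter with its grey rim and blue tabs at about (405,210), and the spout towards (398,255). Purple look-alikes stand at (332,208) and (462,224). The white dish is at (235,221). Behind the work are the mug (272,149), glass (226,147), timer (408,159) and mill (460,163). The filter's cartridge fits because its tabs are blue, its cap is grey and it sits in the toothed rim. I'll confirm with a crop.

```bash
python3 - <<'E'
from h import *
a=cv2.imread("pics/top0.png")[165:275,345:505]; b=cv2.imread("pics/scene0.png")[140:250,310:470]
o=np.vstack([cv2.resize(x,None,fx=5,fy=5,interpolation=cv2.INTER_CUBIC)[:, :800] for x in (a,)])
cv2.imwrite("pics/c1.png",o)
cv2.imwrite("pics/c2.png",cv2.resize(b,None,fx=5,fy=5,interpolation=cv2.INTER_CUBIC))
E
```

```text
(no output)
```

View pics/c1.png

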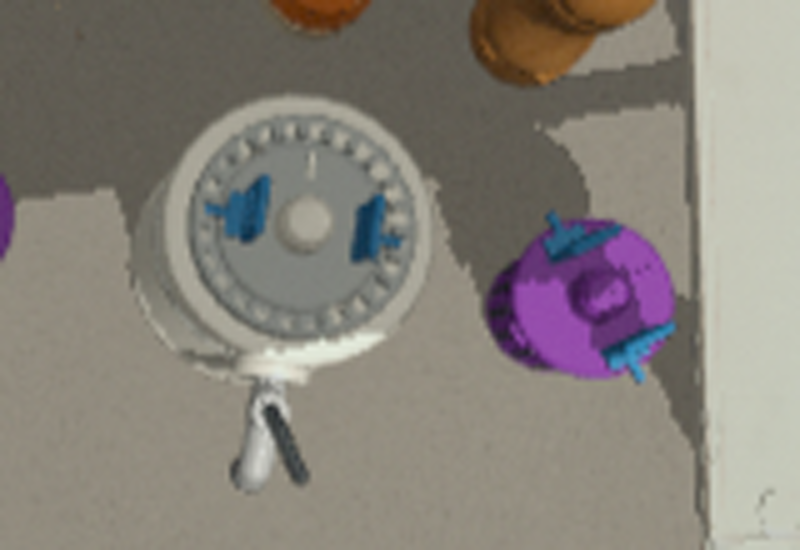

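View pics/c2.png

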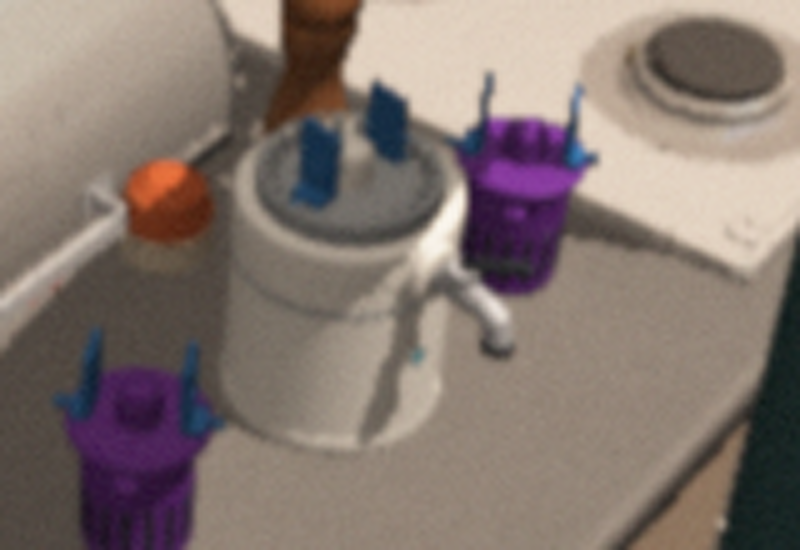

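```bash
python3 - <<'E'
from h import *
d=np.load("pics/top0.npz")
c=unproj(d,405.2,210.5,.153); print("rim",c)
for n,u,v,z in [("tabL",345+265/5,165+210/5,.192),("tabR",345+378/5,165+229/5,.192),("mark",345+311/5,165+162/5,.153),("spout end",395,257,.09),("spoutroot",398,242,.11),("dish rim",235.5,221,.02),("glass",226,147,.092),("mug",272,149,.096),("timer",408,159,.057),("mill top",465,157,.165),("purpL",332,208,.08),("purpR",463,224,.08)]:
    p=unproj(d,u,v,z); print(n,p.round(3),np.degrees(np.arctan2(*(p-c)[[1,0]])).round(1))
s=bot.get_state(); print(R.from_rotvec(s["tool_rot"]).as_matrix().round(3))
d=np.load("pics/wrist0.npz"); E=d["extrinsics"]; T=np.eye(4);T[:3,:3]=R.from_rotvec(s["tool_rot"]).as_matrix();T[:3,3]=s["eef_pos"]
np.save("camT.npy",E@T); print((np.linalg.inv(E@T)).round(3))
E
```

```text
rim [ 0.52155037 -0.27459774  0.153     ]
tabL [ 0.524 -0.253  0.192] 84.2
tabR [ 0.517 -0.3    0.192] -100.5
mark [ 0.551 -0.279  0.153] -8.8
spout end [ 0.421 -0.262  0.09 ] 172.6
spoutroot [ 0.455 -0.265  0.11 ] 172.1
dish rim [0.502 0.125 0.02 ] 92.7
glass [0.672 0.142 0.092] 70.1
mug [0.669 0.031 0.096] 64.3
timer [ 0.661 -0.299  0.057] -9.8
mill top [ 0.642 -0.405  0.165] -47.3
purpL [ 0.533 -0.114  0.08 ] 86.0
purpR [ 0.502 -0.423  0.08 ] -97.6
[[ 0.913  0.408 -0.001]
 [ 0.408 -0.913  0.002]
 [ 0.    -0.002 -1.   ]]
[[-0.    -0.946 -0.323  0.085]
 [ 1.    -0.     0.    -0.   ]
 [-0.    -0.323  0.946 -0.146]
 [ 0.     0.     0.     1.   ]]
```

```bash
cat >> h.py <<'E'
def goal(pos,yawdeg):
    s=bot.get_state(); M=R.from_rotvec(s["tool_rot"])
    T=R.from_euler('z',yawdeg,degrees=True)*R.from_matrix(np.diag([1.,-1,-1]))
    sh=M.inv().apply(np.array(pos)-s["eef_pos"])*1000
    print("t",round(s["t"],2),"shift mm",sh.round(1),"turn deg",np.degrees((M.inv()*T).as_rotvec()).round(2),"F",s["force"].round(1),"M",s["moment"].round(2),"w",round(s["grip_width"],4), "q",s["joint_positions"].round(2))
E
python3 - <<'E'
from h import *
goal([.5215,-.2746,.29],-8)
E
```

```text
t 0.15 shift mm [ 363.8 -210.9  -51.9] turn deg [-1.000e-01  3.000e-02  3.211e+01] F [-0.5 -0.5 -0.3] M [-0.05 -0.05 -0.01] w 0.0884 q [-1.19  0.26  1.61 -0.    1.27 -0.04]
```

```bash
python3 -m handwheel '[{"claw":0,"tx":25,"ty":-15,"tz":-40,"wz":2},{"claw":0,"tx":70,"ty":-40,"tz":-52,"wz":8},{"claw":0,"tx":120,"ty":-70,"tz":-52,"wz":14},{"claw":0,"tx":170,"ty":-99,"tz":-52,"wz":20},{"claw":0,"tx":220,"ty":-128,"tz":-52,"wz":26}]' 10; python3 -c "
from h import *
goal([.5215,-.2746,.29],-8)"
```

```text
t 0.15 shift mm [ 363.8 -210.9  -51.9] turn deg [-1.000e-01  3.000e-02  3.211e+01] F [-0.5 -0.5 -0.3] M [-0.05 -0.05 -0.01] w 0.0884 q [-1.19  0.26  1.61 -0.    1.27 -0.04]schema error: expected keys claw, tx, ty, tz, wx, wy, wz
```

All keys are required.

```bash
python3 -m handwheel '[{"claw":0,"tx":25,"ty":-15,"tz":-40,"wx":0,"wy":0,"wz":2},{"claw":0,"tx":70,"ty":-40,"tz":-52,"wx":0,"wy":0,"wz":8},{"claw":0,"tx":120,"ty":-70,"tz":-52,"wx":0,"wy":0,"wz":14},{"claw":0,"tx":170,"ty":-99,"tz":-52,"wx":0,"wy":0,"wz":20},{"claw":0,"tx":220,"ty":-128,"tz":-52,"wx":0,"wy":0,"wz":26}]' 10; python3 -c "
from h import *
goal([.5215,-.2746,.29],-8)"
```

```text
t: 0.78
eef_pos: [0.4249, -0.4077, 0.2905]
tool_rot: [-3.141, 0.058, 0.0]
force: [-0.2, 0.2, -0.2]
grip_width: 0.088
t 0.78 shift mm [  91.6 -136.6    0.5] turn deg [-0.01  0.    5.89] F [-0.2  0.2 -0.2] M [ 0.04 -0.06 -0.01] w 0.088 q [-0.81  0.07  1.73  0.    1.34  0.8 ]
```

```bash
python3 -m handwheel '[{"claw":0,"tx":30,"ty":-46,"tz":0,"wx":0,"wy":0,"wz":2},{"claw":0,"tx":60,"ty":-91,"tz":0,"wx":0,"wy":0,"wz":4},{"claw":0,"tx":91.6,"ty":-136.6,"tz":0,"wx":0,"wy":0,"wz":6},{"claw":0,"tx":91.6,"ty":-136.6,"tz":0,"wx":0,"wy":0,"wz":6},{"claw":0,"tx":91.6,"ty":-136.6,"tz":0,"wx":0,"wy":0,"wz":6}]' 10; python3 -c "
from h import *
goal([.5215,-.2746,.29],-8)
d=save('wrist','pics/w1.png')"
```

```text
t: 1.4
eef_pos: [0.52, -0.276, 0.2904]
tool_rot: [3.134, -0.214, -0.001]
force: [-0.2, -0.1, -0.2]
grip_width: 0.088
t 1.4 shift mm [ 1.3 -1.6  0.4] turn deg [0.02 0.05 0.18] F [-0.2 -0.1 -0.2] M [ 0.05 -0.01  0.02] w 0.088 q [-0.53  0.07  1.73 -0.    1.34  1.18]
```

View pics/w1.png

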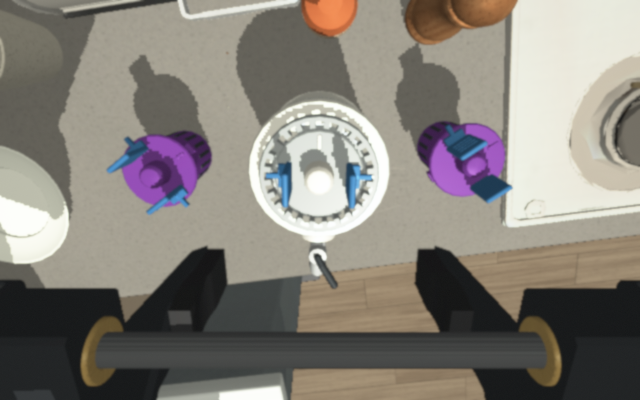

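The wrist view shows the filter at about (319,168), with its blue tabs at (286,185) and (353,185). The purple look-alikes are well to either side. I'll zoom in on the tabs to measure them.

```bash
python3 -c "
from h import *
a=cv2.imread('pics/w1.png')[95:245,240:400]
cv2.imwrite('pics/w1c.png',cv2.resize(a,(640,600),interpolation=cv2.INTER_CUBIC))"
```

```text
(no output)
```

View pics/w1c.png

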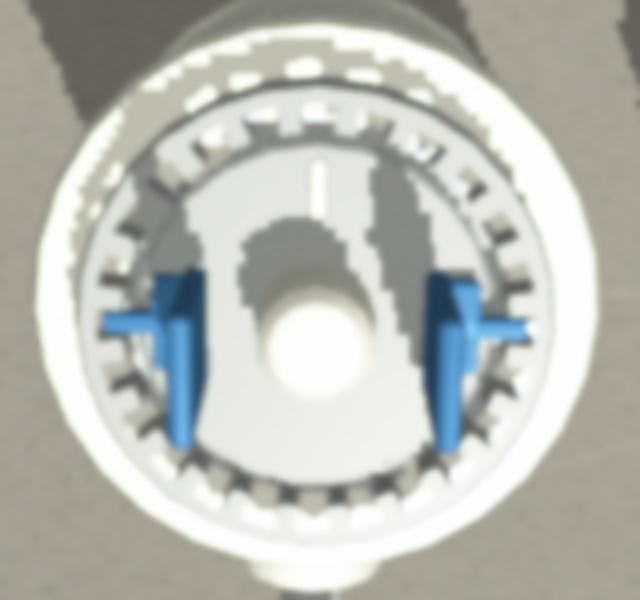

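```bash
python3 -c "
from h import *
d=np.load('pics/w1.npz')
L=unproj(d,240+179.5/4,95+384/4,.192);Rr=unproj(d,240+450.5/4,95+386.5/4,.192)
print(L,Rr,(L+Rr)/2,np.linalg.norm(L-Rr)); v=L-Rr; print('y-axis angle',np.degrees(np.arctan2(v[1],v[0]))-90)
rc=unproj(d,240+315/4,95+323/4,.153); print('rim',rc); print('mark',unproj(d,240+318/4,95+190/4,.153))
goal(list(((L+Rr)/2)[:2])+[.161],-8)
"
```

```text
[ 0.52773974 -0.25094867  0.192     ] [ 0.52057712 -0.29937103  0.192     ] [ 0.52415843 -0.27515985  0.192     ] 0.04894923853626971
y-axis angle -8.414149350650916
rim [ 0.52486526 -0.27508944  0.153     ]
mark [ 0.55211823 -0.27949542  0.153     ]
t 1.45 shift mm [  4.3  -2.  129.4] turn deg [0.02 0.05 0.1 ] F [ 0.4 -0.7 -0.1] M [0.03 0.07 0.02] w 0.0881 q [-0.53  0.07  1.73 -0.    1.34  1.18]
```

```bash
python3 -m handwheel '[{"claw":0,"tx":2,"ty":-1,"tz":30,"wx":0,"wy":0,"wz":0.3},{"claw":0,"tx":4.3,"ty":-2,"tz":60,"wx":0,"wy":0,"wz":0.5},{"claw":0,"tx":4.3,"ty":-2,"tz":90,"wx":0,"wy":0,"wz":0.5},{"claw":0,"tx":4.3,"ty":-2,"tz":110,"wx":0,"wy":0,"wz":0.5},{"claw":0,"tx":4.3,"ty":-2,"tz":110,"wx":0,"wy":0,"wz":0.5}]' 10; python3 -c "
from h import *
goal([.52416,-.27516,.161],-8.4)
save('wrist','pics/w2.png');save('scene','pics/s2.png')"
```

```text
t: 2.08
eef_pos: [0.5231, -0.2748, 0.1788]
tool_rot: [-3.131, 0.232, 0.006]
force: [-0.0, -0.5, 1.1]
grip_width: 0.0883
t 2.08 shift mm [ 1.2  0.2 17.8] turn deg [-0.07  0.21 -0.08] F [-0.  -0.5  1.1] M [ 0.06 -0.01  0.07] w 0.0883 q [-0.53  0.15  1.85 -0.    1.14  1.19]
```

View pics/w2.png

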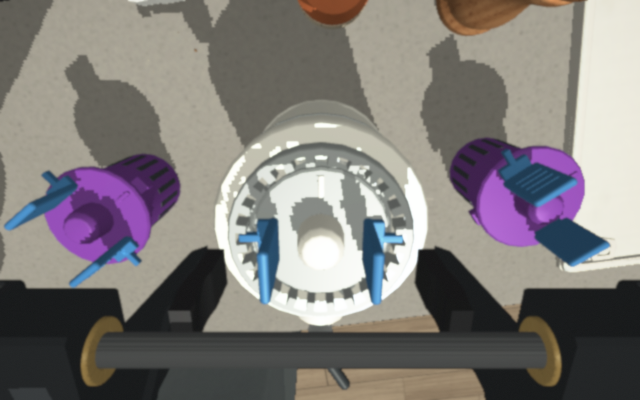

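The fingers straddle the tabs, whose tops are at about (265,275) and (376,275), centred on column 320. I'll measure the tabs once more before closing.

```bash
python3 -c "
from h import *
a=cv2.imread('pics/w2.png')[200:320,240:400]
cv2.imwrite('pics/w2c.png',cv2.resize(a,(800,600),interpolation=cv2.INTER_CUBIC))"
```

```text
(no output)
```

View pics/w2c.png

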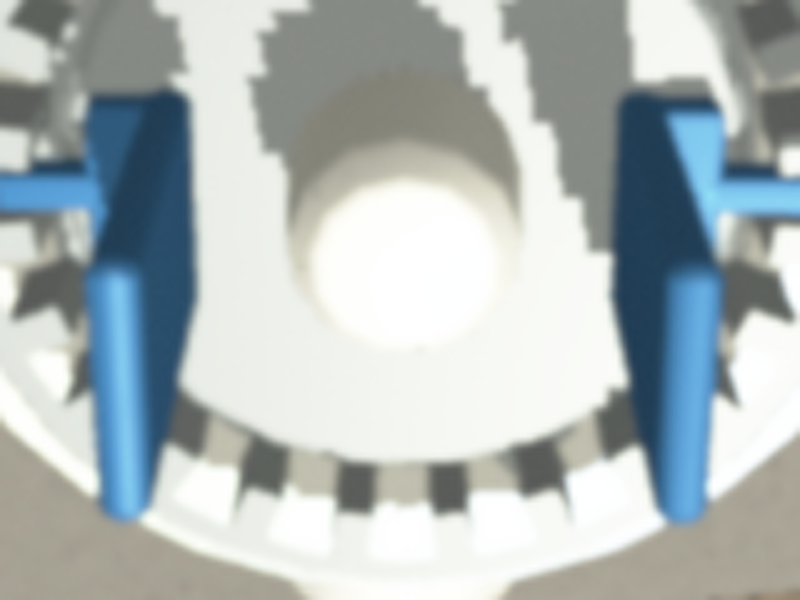

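```bash
python3 -c "
from h import *
d=np.load('pics/w2.npz')
L=unproj(d,263.8-.1,278.3,.192);Rr=unproj(d,377.6-.1,278.7,.192)
c=(L+Rr)/2; v=L-Rr; print(c,np.linalg.norm(v),np.degrees(np.arctan2(v[1],v[0]))-90)
goal([c[0],c[1],.161],-8.4)
"
```

```text
[ 0.52450031 -0.27490498  0.192     ] 0.04880968202145113 -8.693484670581853
t 2.17 shift mm [-0.6 -0.3 20.5] turn deg [ 0.02 -0.06 -0.04] F [0.2 0.5 0.7] M [ 0.   -0.01 -0.02] w 0.0878 q [-0.52  0.15  1.85 -0.    1.14  1.19]
```

```bash
python3 -m handwheel '[{"claw":0,"tx":-0.5,"ty":-0.2,"tz":12,"wx":0,"wy":0,"wz":0},{"claw":0,"tx":-0.5,"ty":-0.2,"tz":20,"wx":0,"wy":0,"wz":0},{"claw":0,"tx":-0.5,"ty":-0.2,"tz":20,"wx":0,"wy":0,"wz":0},{"claw":0,"tx":-0.5,"ty":-0.2,"tz":20,"wx":0,"wy":0,"wz":0}]' 10; python3 -c "
from h import *
for i in range(3):
  goal([.5244,-.2750,.161],-8.5)"
```

```text
t: 2.68
eef_pos: [0.5245, -0.2742, 0.1607]
tool_rot: [3.133, -0.229, 0.0]
force: [0.3, -0.2, 0.3]
grip_width: 0.0882
t 2.67 shift mm [ 0.1  0.8 -0.3] turn deg [ 0.   -0.    0.12] F [ 0.3 -0.2  0.3] M [0.02 0.03 0.01] w 0.0882 q [-0.52  0.17  1.87 -0.    1.11  1.19]
t 2.67 shift mm [ 0.1  0.8 -0.3] turn deg [ 0.   -0.    0.12] F [ 0.3 -0.2  0.3] M [0.02 0.03 0.01] w 0.0882 q [-0.52  0.17  1.87 -0.    1.11  1.19]
t 2.67 shift mm [ 0.1  0.8 -0.3] turn deg [ 0.   -0.    0.12] F [ 0.3 -0.2  0.3] M [0.02 0.03 0.01] w 0.0882 q [-0.52  0.17  1.87 -0.    1.11  1.19]
```

```bash
python3 -m handwheel '[{"claw":0.35,"tx":0,"ty":0.6,"tz":0,"wx":0,"wy":0,"wz":0},{"claw":0.35,"tx":0,"ty":0.6,"tz":0,"wx":0,"wy":0,"wz":0},{"claw":1,"tx":0,"ty":0.6,"tz":0,"wx":0,"wy":0,"wz":0},{"claw":1,"tx":0,"ty":0.6,"tz":0,"wx":0,"wy":0,"wz":0},{"claw":1,"tx":0,"ty":0.6,"tz":0,"wx":0,"wy":0,"wz":0}]' 32; python3 -c "
from h import *
goal([.5244,-.2750,.161],-8.5)"
```

```text
t: 3.3
eef_pos: [0.5244, -0.2749, 0.161]
tool_rot: [3.133, -0.23, 0.001]
force: [-0.9, 0.3, 4.5]
grip_width: 0.0404
t 3.3 shift mm [0.  0.1 0. ] turn deg [ 0.01 -0.02  0.11] F [-0.9  0.3  4.5] M [0.13 0.01 0.03] w 0.0404 q [-0.52  0.17  1.87  0.    1.11  1.19]
```

```bash
python3 -m handwheel '[{"claw":1,"tx":0,"ty":0,"tz":0,"wx":0,"wy":0,"wz":0},{"claw":1,"tx":0,"ty":0,"tz":0,"wx":0,"wy":0,"wz":0}]' 32; python3 -c "
from h import *
goal([.5244,-.2750,.161],-8.5)
save('wrist','pics/w3.png')
a=cv2.imread('pics/w3.png')[180:360,200:440]
cv2.imwrite('pics/w3c.png',cv2.resize(a,(800,600),interpolation=cv2.INTER_CUBIC))"
```

```text
t: 3.55
eef_pos: [0.5245, -0.2749, 0.1611]
tool_rot: [3.133, -0.23, 0.001]
force: [-0.2, 0.4, 3.4]
grip_width: 0.0394
t 3.55 shift mm [-0.   0.1  0.1] turn deg [ 0.01 -0.03  0.11] F [-0.2  0.4  3.4] M [ 0.17  0.16 -0.03] w 0.0394 q [-0.52  0.17  1.87  0.    1.11  1.19]
```

View pics/w3c.png

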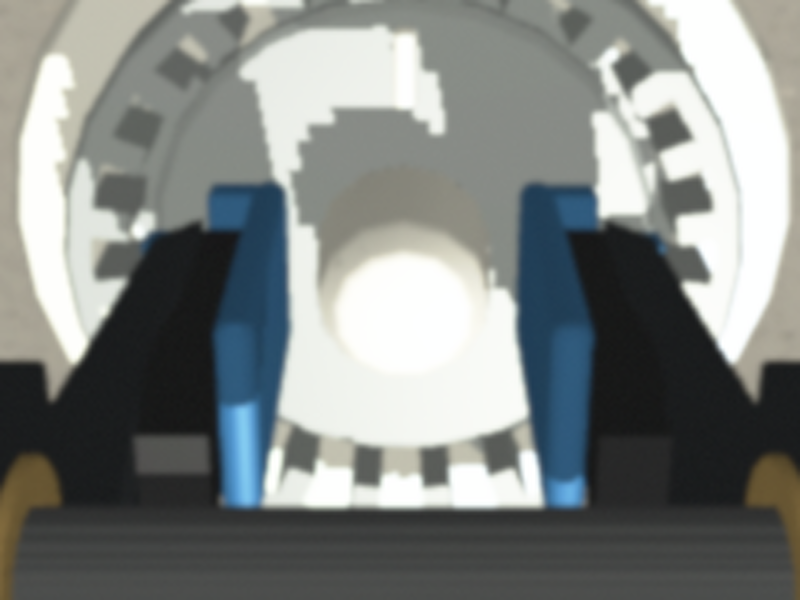

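Both tabs are squeezed between the pads, and their outer faces measure about 43 mm across. Next is the first 30° anticlockwise (wz negative).

```bash
python3 -m handwheel '[{"claw":1,"tx":0,"ty":0,"tz":0,"wx":0,"wy":0,"wz":-3},{"claw":1,"tx":0,"ty":0,"tz":0,"wx":0,"wy":0,"wz":-6},{"claw":1,"tx":0,"ty":0,"tz":0,"wx":0,"wy":0,"wz":-9},{"claw":1,"tx":0,"ty":0,"tz":0,"wx":0,"wy":0,"wz":-12},{"claw":1,"tx":0,"ty":0,"tz":0,"wx":0,"wy":0,"wz":-12}]' 32; python3 -c "
from h import *
goal([.5244,-.2750,.161],-8.5)"
```

```text
t: 4.22
eef_pos: [0.5246, -0.275, 0.1611]
tool_rot: [3.14, 0.098, 0.001]
force: [0.5, 0.6, 4.5]
grip_width: 0.0392
t 4.22 shift mm [-0.2 -0.   0.1] turn deg [ 0.02 -0.05 12.08] F [0.5 0.6 4.5] M [0.03 0.03 0.01] w 0.0392 q [-0.52  0.17  1.87  0.    1.1   0.98]
```

```bash
python3 -m handwheel '[{"claw":1,"tx":0,"ty":0,"tz":0,"wx":0,"wy":0,"wz":-5},{"claw":1,"tx":0,"ty":0,"tz":0,"wx":0,"wy":0,"wz":-10},{"claw":1,"tx":0,"ty":0,"tz":0,"wx":0,"wy":0,"wz":-15},{"claw":1,"tx":0,"ty":0,"tz":0,"wx":0,"wy":0,"wz":-20},{"claw":1,"tx":0,"ty":0,"tz":0,"wx":0,"wy":0,"wz":-20}]' 32; python3 -c "
from h import *
goal([.5244,-.2750,.161],-8.5)
save('wrist','pics/w4.png')
a=cv2.imread('pics/w4.png')[180:360,200:440]
cv2.imwrite('pics/w4c.png',cv2.resize(a,(800,600),interpolation=cv2.INTER_CUBIC))"
```

```text
t: 4.85
eef_pos: [0.5246, -0.275, 0.1611]
tool_rot: [3.075, 0.64, 0.001]
force: [0.2, -0.4, 3.9]
grip_width: 0.0396
t 4.85 shift mm [-0.2 -0.1  0.1] turn deg [ 3.000e-02 -5.000e-02  3.202e+01] F [ 0.2 -0.4  3.9] M [0.09 0.01 0.03] w 0.0396 q [-0.52  0.17  1.87  0.    1.1   0.64]
```

View pics/w4c.png

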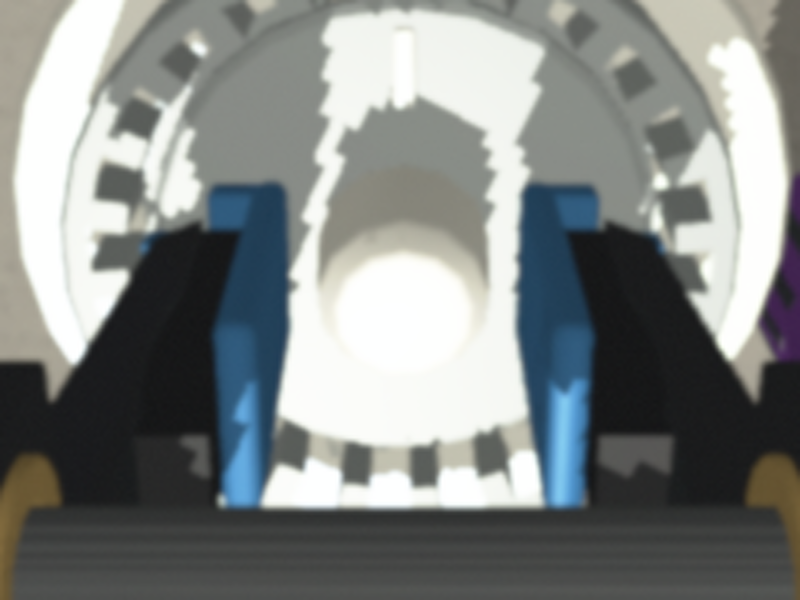

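The mark and tabs turn with the tool, and there's no slip at 32°. From here I go in 2° steps and read the torque after each.

```bash
cat > f.py <<'E'
from h import *
s=bot.get_state();M=R.from_rotvec(s["tool_rot"]).as_matrix()
print("t",round(s["t"],2),"turned",round(np.degrees(np.arctan2(M[1,0],M[0,0]))+8.55,2),"Mz",s["moment"].round(3),"tau6",s["tau"][5].round(3),"F",s["force"].round(1),"z",s["eef_pos"].round(4))
E
python3 f.py
python3 -m handwheel '[{"claw":1,"tx":0,"ty":0,"tz":0,"wx":0,"wy":0,"wz":-1},{"claw":1,"tx":0,"ty":0,"tz":0,"wx":0,"wy":0,"wz":-2}]' >/dev/null; python3 f.py;python3 -m handwheel '[{"claw":1,"tx":0,"ty":0,"tz":0,"wx":0,"wy":0,"wz":0}]' >/dev/null; python3 f.py
```

```text
t 4.9 turned 32.03 Mz [ 0.002 -0.021  0.018] tau6 -0.06 F [ 0.2 -0.1  3.9] z [ 0.5247 -0.275   0.1611]
t 5.15 turned 34.18 Mz [ 0.081 -0.045  0.029] tau6 0.14 F [ 0.4 -0.3  5.4] z [ 0.5246 -0.275   0.1611]
t 5.28 turned 34.16 Mz [-0.034 -0.082 -0.014] tau6 -0.058 F [0.1 0.7 4.8] z [ 0.5246 -0.275   0.1611]
```

```bash
python3 -m handwheel '[{"claw":1,"tx":0,"ty":0,"tz":0,"wx":0,"wy":0,"wz":-1},{"claw":1,"tx":0,"ty":0,"tz":0,"wx":0,"wy":0,"wz":-2},{"claw":1,"tx":0,"ty":0,"tz":0,"wx":0,"wy":0,"wz":-2}]' >/dev/null; python3 f.py
```

```text
t 5.65 turned 36.16 Mz [ 0.039 -0.064 -0.031] tau6 -0.054 F [-0.7 -0.7  4.5] z [ 0.5246 -0.275   0.1611]
```

```bash
python3 -m handwheel '[{"claw":1,"tx":0,"ty":0,"tz":0,"wx":0,"wy":0,"wz":-1},{"claw":1,"tx":0,"ty":0,"tz":0,"wx":0,"wy":0,"wz":-1}]' >/dev/null; python3 f.py
```

```text
t 5.9 turned 37.15 Mz [ 0.033 -0.097 -0.077] tau6 -0.056 F [0.1 0.1 4.1] z [ 0.5246 -0.275   0.1611]
```

```bash
python3 -m handwheel '[{"claw":1,"tx":0,"ty":0,"tz":0,"wx":0,"wy":0,"wz":-1},{"claw":1,"tx":0,"ty":0,"tz":0,"wx":0,"wy":0,"wz":-1}]' >/dev/null; python3 f.py
```

```text
t 6.15 turned 38.16 Mz [ 0.047 -0.082  0.021] tau6 -0.057 F [-0.2 -0.2  4.9] z [ 0.5246 -0.275   0.1611]
```

```bash
python3 -m handwheel '[{"claw":1,"tx":0,"ty":0,"tz":0,"wx":0,"wy":0,"wz":0}]' >/dev/null; python3 f.py
```

```text
t 6.28 turned 38.15 Mz [ 0.035 -0.036 -0.067] tau6 -0.014 F [-0.   0.1  5.2] z [ 0.5246 -0.275   0.1611]
```

```bash
python3 -m handwheel '[{"claw":1,"tx":0,"ty":0,"tz":0,"wx":0,"wy":0,"wz":-1},{"claw":1,"tx":0,"ty":0,"tz":0,"wx":0,"wy":0,"wz":-1.5}]' >/dev/null; python3 f.py; python3 -m handwheel '[{"claw":1,"tx":0,"ty":0,"tz":0,"wx":0,"wy":0,"wz":0}]' >/dev/null; python3 f.py
```

```text
t 6.53 turned 39.67 Mz [ 0.008 -0.069 -0.031] tau6 0.03 F [0.8 0.1 5.8] z [ 0.5246 -0.275   0.1611]
t 6.65 turned 39.65 Mz [ 0.053 -0.067 -0.036] tau6 -0.039 F [ 0.4 -0.2  5. ] z [ 0.5246 -0.275   0.1611]
```

```bash
python3 -m handwheel '[{"claw":1,"tx":0,"ty":0,"tz":0,"wx":0,"wy":0,"wz":-1},{"claw":1,"tx":0,"ty":0,"tz":0,"wx":0,"wy":0,"wz":-1.5}]' >/dev/null; python3 f.py; python3 -m handwheel '[{"claw":1,"tx":0,"ty":0,"tz":0,"wx":0,"wy":0,"wz":0}]' >/dev/null; python3 f.py
```

```text
t 6.9 turned 41.16 Mz [ 0.088 -0.046 -0.082] tau6 -0.016 F [0.5 0.7 6. ] z [ 0.5246 -0.2749  0.1611]
t 7.03 turned 41.14 Mz [ 0.03  -0.032 -0.07 ] tau6 -0.083 F [-0.1  0.9  5.1] z [ 0.5245 -0.2749  0.1611]
```

```bash
python3 -m handwheel '[{"claw":1,"tx":0,"ty":0,"tz":0,"wx":0,"wy":0,"wz":-1},{"claw":1,"tx":0,"ty":0,"tz":0,"wx":0,"wy":0,"wz":-1.5}]' >/dev/null; python3 f.py; python3 -m handwheel '[{"claw":1,"tx":0,"ty":0,"tz":0,"wx":0,"wy":0,"wz":0}]' >/dev/null; python3 f.py
```

```text
t 7.28 turned 42.62 Mz [ 0.078  0.033 -0.442] tau6 -0.365 F [-1.4  0.6  5.6] z [ 0.5244 -0.2747  0.1611]
t 7.4 turned 42.59 Mz [ 0.076 -0.007 -0.419] tau6 -0.43 F [-0.4  0.6  5.5] z [ 0.5244 -0.2747  0.1611]
```

I feel the stop at 42.6°: the torque jumped to 0.43 N m. I back off 2° to sit inside the 3° window.

```bash
python3 -m handwheel '[{"claw":1,"tx":0,"ty":0,"tz":0,"wx":0,"wy":0,"wz":1},{"claw":1,"tx":0,"ty":0,"tz":0,"wx":0,"wy":0,"wz":2},{"claw":1,"tx":0,"ty":0,"tz":0,"wx":0,"wy":0,"wz":2}]' >/dev/null; python3 f.py; python3 -m handwheel '[{"claw":1,"tx":0,"ty":0,"tz":0,"wx":0,"wy":0,"wz":2}]' >/dev/null 2>&1 ; python3 f.py
```

```text
t 7.78 turned 40.65 Mz [ 0.123 -0.007  0.01 ] tau6 0.055 F [0.1 1.4 5.8] z [ 0.5245 -0.2749  0.1611]
t 7.9 turned 38.6 Mz [ 0.026 -0.055  0.003] tau6 -0.358 F [0.2 0.2 4.9] z [ 0.5245 -0.275   0.1611]
```

That last row was meant as a hold, but its +2 was relative, so it backed off another 2°. I turn back to about 41°, just short of where the torque rose.

```bash
python3 -m handwheel '[{"claw":1,"tx":0,"ty":0,"tz":0,"wx":0,"wy":0,"wz":-1.2},{"claw":1,"tx":0,"ty":0,"tz":0,"wx":0,"wy":0,"wz":-2.4},{"claw":1,"tx":0,"ty":0,"tz":0,"wx":0,"wy":0,"wz":-2.4}]' >/dev/null; python3 f.py; python3 -m handwheel '[{"claw":1,"tx":0,"ty":0,"tz":0,"wx":0,"wy":0,"wz":0}]' >/dev/null 2>&1 ; python3 f.py
```

```text
t 8.28 turned 41.05 Mz [ 0.054 -0.051 -0.017] tau6 -0.08 F [-0.5 -0.1  5.2] z [ 0.5245 -0.275   0.1611]
t 8.4 turned 41.04 Mz [ 0.054 -0.004 -0.01 ] tau6 -0.026 F [-0.   0.6  5.7] z [ 0.5245 -0.275   0.1611]
```

```bash
python3 -m handwheel '[{"claw":1,"tx":0,"ty":0,"tz":-0.8,"wx":0,"wy":0,"wz":0},{"claw":1,"tx":0,"ty":0,"tz":-1.5,"wx":0,"wy":0,"wz":0}]' >/dev/null; python3 f.py; python3 -m handwheel '[{"claw":1,"tx":0,"ty":0,"tz":-1,"wx":0,"wy":0,"wz":0},{"claw":1,"tx":0,"ty":0,"tz":-1,"wx":0,"wy":0,"wz":0}]' >/dev/null 2>&1 ; python3 f.py
```

```text
t 8.65 turned 41.06 Mz [-0.208 -0.293  0.037] tau6 -0.006 F [ 0.9 -0.   0.9] z [ 0.5243 -0.2749  0.1619]
t 8.9 turned 41.06 Mz [-0.2   -0.253  0.015] tau6 -0.006 F [ 1.  -0.5  0.8] z [ 0.5243 -0.2749  0.1631]
```

```bash
python3 -m handwheel '[{"claw":1,"tx":0,"ty":0,"tz":-2,"wx":0,"wy":0,"wz":0},{"claw":1,"tx":0,"ty":0,"tz":-4,"wx":0,"wy":0,"wz":0},{"claw":1,"tx":0,"ty":0,"tz":-6,"wx":0,"wy":0,"wz":0}]' >/dev/null; python3 f.py; python3 -m handwheel '[{"claw":1,"tx":0,"ty":0,"tz":-3,"wx":0,"wy":0,"wz":0},{"claw":1,"tx":0,"ty":0,"tz":-6,"wx":0,"wy":0,"wz":0},{"claw":1,"tx":0,"ty":0,"tz":-9,"wx":0,"wy":0,"wz":0}]' >/dev/null 2>&1 ; python3 f.py
```

```text
t 9.28 turned 41.06 Mz [-0.254 -0.3   -0.   ] tau6 0.001 F [ 1.  -1.8  1.2] z [ 0.5242 -0.2748  0.1692]
t 9.65 turned 41.06 Mz [-0.01   0.016 -0.008] tau6 0.0 F [ 0.2 -0.1 -2.9] z [ 0.5235 -0.2743  0.1775]
```

```bash
python3 -m handwheel '[{"claw":1,"tx":0,"ty":0,"tz":-8,"wx":0,"wy":0,"wz":0},{"claw":1,"tx":0,"ty":0,"tz":-20,"wx":0,"wy":0,"wz":0},{"claw":1,"tx":0,"ty":0,"tz":-32,"wx":0,"wy":0,"wz":0},{"claw":1,"tx":0,"ty":0,"tz":-44,"wx":0,"wy":0,"wz":0},{"claw":1,"tx":0,"ty":0,"tz":-56,"wx":0,"wy":0,"wz":0}]' >/dev/null; python3 f.py
```

```text
t 10.28 turned 41.06 Mz [ 0.012 -0.013 -0.047] tau6 0.001 F [ 0.1  0.5 -2.7] z [ 0.5244 -0.2749  0.2354]
```

```bash
python3 -m handwheel '[{"claw":1,"tx":0,"ty":0,"tz":-14,"wx":0,"wy":0,"wz":0},{"claw":1,"tx":0,"ty":0,"tz":-30,"wx":0,"wy":0,"wz":0},{"claw":1,"tx":0,"ty":0,"tz":-48,"wx":0,"wy":0,"wz":0},{"claw":1,"tx":0,"ty":0,"tz":-68,"wx":0,"wy":0,"wz":0},{"claw":1,"tx":0,"ty":0,"tz":-70,"wx":0,"wy":0,"wz":0}]' >/dev/null; python3 f.py; python3 -c "
from h import *
save('scene','pics/s5.png');save('top','pics/t5.png')"
```

```text
t 10.9 turned 41.06 Mz [-0.017 -0.073 -0.041] tau6 -0.0 F [-0.9 -0.7 -2.6] z [ 0.5254 -0.2755  0.3072]
```

View pics/s5.png

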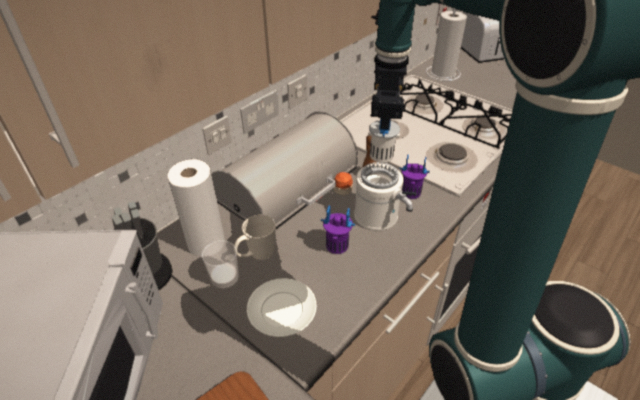

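View pics/t5.png

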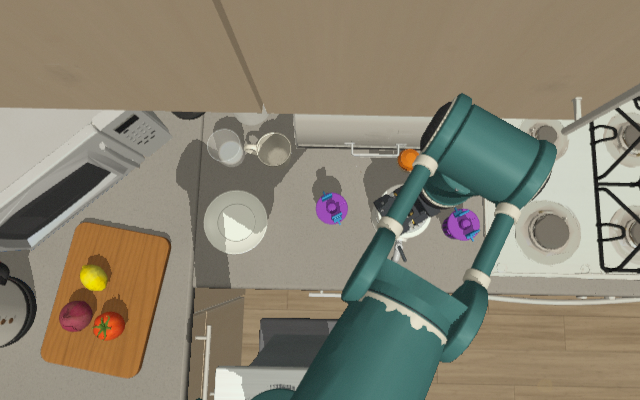

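The cartridge is out and upright at (383,150) in the scene view, the filter is empty, and nothing else has moved. Now I measure the dish.

```bash
python3 - <<'E'
from h import *
a=cv2.imread("pics/top0.png")[180:262,195:277]; b=cv2.imread("pics/scene0.png")[270:345,235:330]
cv2.imwrite("pics/d1.png",cv2.resize(a,(574,574),interpolation=cv2.INTER_CUBIC))
d=np.load("pics/top0.npz"); s=np.load("pics/scene0.npz")
def fit(img,d,roi,seed):
    m=cv2.GaussianBlur(img,(3,3),0); mask=np.zeros((img.shape[0]+2,img.shape[1]+2),np.uint8)
    return None
# model overlay: circle r=.08 at z=.02
def ov(img,d,c,off,sc):
    for r,z in((.08,.02),(.0475,.005)):
        P=[proj(d,(c[0]+r*np.cos(t),c[1]+r*np.sin(t),z)) for t in np.linspace(0,2*np.pi,120)]
        cv2.polylines(img,[np.int32([[(u-off[0]+.5)*sc,(v-off[1]+.5)*sc] for u,v in P])],True,(0,0,255),1)
    return img
c=(.502,.125)
A=ov(cv2.resize(a,(574,574),interpolation=cv2.INTER_CUBIC),d,c,(195,180),7)
B=ov(cv2.resize(b,(665,525),interpolation=cv2.INTER_CUBIC),s,c,(235,270),7)
cv2.imwrite("pics/d1.png",A);cv2.imwrite("pics/d2.png",B)
E
```

```text
(no output)
```

View pics/d1.png

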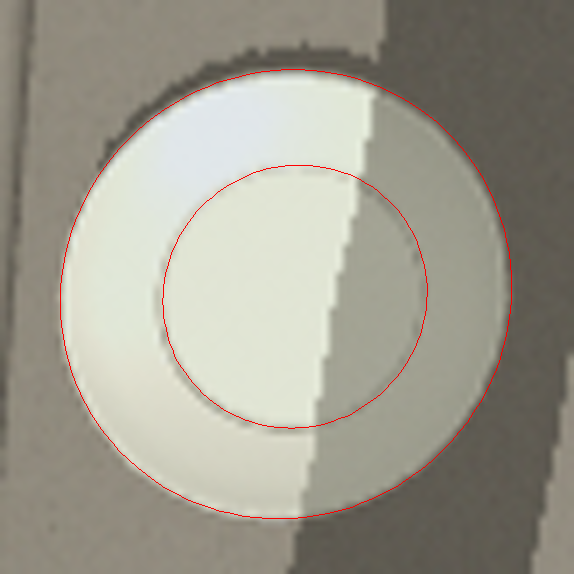

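View pics/d2.png

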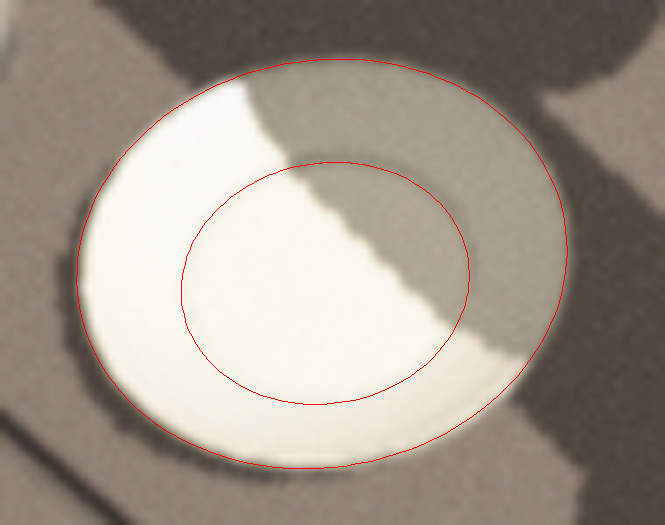

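```bash
python3 -c "
from h import *
goal([.503,.125,.306],32.5)"
```

```text
t 11.0 shift mm [ 196.8 -348.8   -1.4] turn deg [ 0.05 -0.03  0.01] F [ 0.4 -0.7 -2.5] M [ 0.04 -0.02 -0.04] w 0.0394 q [-0.52  0.07  1.7   0.    1.36  0.48]
```

```bash
python3 -m handwheel '[{"claw":1,"tx":6,"ty":-10,"tz":0,"wx":0,"wy":0,"wz":0},{"claw":1,"tx":20,"ty":-35,"tz":0,"wx":0,"wy":0,"wz":0},{"claw":1,"tx":42,"ty":-74,"tz":0,"wx":0,"wy":0,"wz":0},{"claw":1,"tx":64,"ty":-113,"tz":0,"wx":0,"wy":0,"wz":0},{"claw":1,"tx":86,"ty":-152,"tz":0,"wx":0,"wy":0,"wz":0}]' 32 && python3 -m handwheel '[{"claw":1,"tx":22,"ty":-39,"tz":0,"wx":0,"wy":0,"wz":0},{"claw":1,"tx":44,"ty":-78,"tz":0,"wx":0,"wy":0,"wz":0},{"claw":1,"tx":66,"ty":-117,"tz":0,"wx":0,"wy":0,"wz":0},{"claw":1,"tx":86,"ty":-152,"tz":0,"wx":0,"wy":0,"wz":0},{"claw":1,"tx":98,"ty":-174,"tz":0,"wx":0,"wy":0,"wz":0}]' 32; python3 -c "
from h import *
goal([.503,.125,.2],32.5)"
```

```text
t: 11.62
eef_pos: [0.5141, -0.0983, 0.3031]
tool_rot: [-3.015, -0.879, 0.002]
force: [-0.4, 0.8, -2.3]
grip_width: 0.0397
t: 12.25
eef_pos: [0.5029, 0.1013, 0.3031]
tool_rot: [-3.014, -0.882, 0.003]
force: [-0.2, 0.2, -2.4]
grip_width: 0.0396
t 12.25 shift mm [ 13.  -19.7 103.1] turn deg [-0.08  0.09  0.12] F [-0.2  0.2 -2.4] M [-0.05 -0.   -0.05] w 0.0396 q [ 0.15 -0.08  1.86  0.    1.36  1.15]
```

```bash
python3 -m handwheel '[{"claw":1,"tx":8,"ty":-14,"tz":10,"wx":0,"wy":0,"wz":0},{"claw":1,"tx":12.6,"ty":-22,"tz":40,"wx":0,"wy":0,"wz":0},{"claw":1,"tx":12.6,"ty":-22,"tz":80,"wx":0,"wy":0,"wz":0},{"claw":1,"tx":12.6,"ty":-22,"tz":120,"wx":0,"wy":0,"wz":0},{"claw":1,"tx":12.6,"ty":-22,"tz":135,"wx":0,"wy":0,"wz":0}]' 32 && python3 -m handwheel '[{"claw":1,"tx":0,"ty":0,"tz":0,"wx":0,"wy":0,"wz":0}]'; python3 -c "
from h import *
goal([.503,.125,.112],32.5)
save('scene','pics/s6.png');save('top','pics/t6.png')
cv2.imwrite('pics/s6c.png',cv2.resize(cv2.imread('pics/s6.png')[200:350,200:400],(800,600),interpolation=cv2.INTER_CUBIC))"
```

```text
t: 12.88
eef_pos: [0.5001, 0.1236, 0.1652]
tool_rot: [-3.016, -0.879, 0.011]
force: [-0.3, -0.4, -2.2]
grip_width: 0.0394
t: 13.0
eef_pos: [0.5019, 0.124, 0.1678]
tool_rot: [-3.016, -0.879, 0.005]
force: [0.3, -0.1, -2.3]
grip_width: 0.0398
t 13.0 shift mm [ 1.6 -0.2 55.8] turn deg [-0.07  0.17 -0.01] F [ 0.3 -0.1 -2.3] M [-0.03 -0.03 -0.01] w 0.0398 q [ 0.19  0.02  2.01 -0.    1.11  1.2 ]
```

View pics/s6c.png

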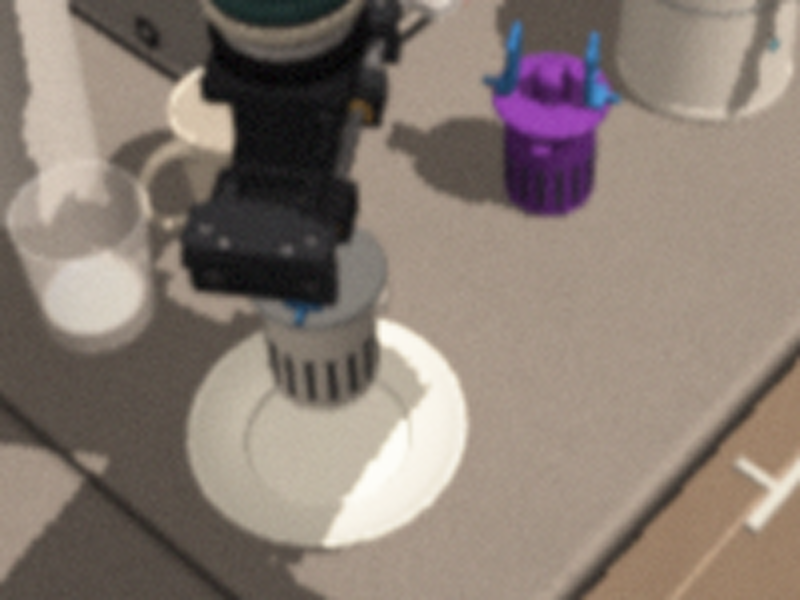

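The cartridge hangs upright over the dish, about 65 mm above its floor. I'll lower it quickly to just above the floor, then slowly.

```bash
python3 -m handwheel '[{"claw":1,"tx":1,"ty":0,"tz":15,"wx":0,"wy":0,"wz":0},{"claw":1,"tx":1,"ty":0,"tz":32,"wx":0,"wy":0,"wz":0},{"claw":1,"tx":1,"ty":0,"tz":46,"wx":0,"wy":0,"wz":0},{"claw":1,"tx":1,"ty":0,"tz":54,"wx":0,"wy":0,"wz":0},{"claw":1,"tx":1,"ty":0,"tz":54,"wx":0,"wy":0,"wz":0}]' 32 >/dev/null; python3 f.py;  python3 -m handwheel '[{"claw":1,"tx":0,"ty":0,"tz":2,"wx":0,"wy":0,"wz":0},{"claw":1,"tx":0,"ty":0,"tz":4,"wx":0,"wy":0,"wz":0},{"claw":1,"tx":0,"ty":0,"tz":4,"wx":0,"wy":0,"wz":0}]' >/dev/null; python3 f.py
```

```text
t 13.72 turned 41.06 Mz [-0.089  0.004  0.019] tau6 0.001 F [-0.8 -0.9 -2.6] z [0.5031 0.1247 0.114 ]
t 14.1 turned 41.06 Mz [ 0.069 -0.018 -0.01 ] tau6 0.001 F [ 0.3 -0.2 -2.4] z [0.504  0.1249 0.1114]
```

```bash
python3 -m handwheel '[{"claw":1,"tx":0,"ty":0,"tz":1.5,"wx":0,"wy":0,"wz":0},{"claw":1,"tx":0,"ty":0,"tz":3,"wx":0,"wy":0,"wz":0},{"claw":1,"tx":0,"ty":0,"tz":3,"wx":0,"wy":0,"wz":0}]' >/dev/null; python3 f.py;  python3 -m handwheel '[{"claw":1,"tx":0,"ty":0,"tz":1,"wx":0,"wy":0,"wz":0},{"claw":1,"tx":0,"ty":0,"tz":1,"wx":0,"wy":0,"wz":0}]' >/dev/null; python3 f.py
```

```text
t 14.47 turned 41.06 Mz [ 0.014  0.031 -0.041] tau6 0.001 F [-0.7 -0.8 -2.7] z [0.5037 0.1248 0.108 ]
t 14.72 turned 41.06 Mz [ 0.042 -0.054  0.031] tau6 0.001 F [-0.4  0.2 -2.6] z [0.5038 0.1248 0.1071]
```

```bash
python3 -m handwheel '[{"claw":1,"tx":0,"ty":0,"tz":0.5,"wx":0,"wy":0,"wz":0},{"claw":1,"tx":0,"ty":0,"tz":0.7,"wx":0,"wy":0,"wz":0}]' >/dev/null; python3 f.py;  python3 -m handwheel '[{"claw":1,"tx":0,"ty":0,"tz":0.6,"wx":0,"wy":0,"wz":0},{"claw":1,"tx":0,"ty":0,"tz":0.6,"wx":0,"wy":0,"wz":0}]' >/dev/null; python3 f.py
```

```text
t 14.97 turned 41.06 Mz [-0.041 -0.009 -0.038] tau6 0.001 F [-0.6 -0.1 -2.9] z [0.5039 0.1248 0.1065]
t 15.22 turned 41.06 Mz [-0.029  0.146 -0.035] tau6 0.001 F [ 0.7 -0.1 -0.6] z [0.504  0.1249 0.1062]
```

The force shows it touching down. I'll press 0.4 mm more, then open in stages.

```bash
python3 -m handwheel '[{"claw":1,"tx":0,"ty":0,"tz":0.4,"wx":0,"wy":0,"wz":0},{"claw":1,"tx":0,"ty":0,"tz":0.4,"wx":0,"wy":0,"wz":0}]' >/dev/null; python3 f.py;  python3 -m handwheel '[{"claw":0.45,"tx":0,"ty":0,"tz":0,"wx":0,"wy":0,"wz":0},{"claw":0.4,"tx":0,"ty":0,"tz":0,"wx":0,"wy":0,"wz":0},{"claw":0.3,"tx":0,"ty":0,"tz":0,"wx":0,"wy":0,"wz":0},{"claw":0,"tx":0,"ty":0,"tz":0,"wx":0,"wy":0,"wz":0},{"claw":0,"tx":0,"ty":0,"tz":0,"wx":0,"wy":0,"wz":0}]' 10; python3 -c "
from h import *
save('wrist','pics/w7.png')"; python3 f.py
```

```text
t 15.47 turned 41.06 Mz [-0.032  0.46   0.035] tau6 0.002 F [-2.  -0.1  4.4] z [0.5042 0.1249 0.1062]
t: 16.1
eef_pos: [0.5036, 0.1248, 0.1051]
tool_rot: [-3.016, -0.879, 0.001]
force: [0.1, 0.2, -0.1]
grip_width: 0.0795
t 16.15 turned 41.06 Mz [0.013 0.012 0.059] tau6 -0.0 F [-0.6 -0.1  0.6] z [0.5037 0.1248 0.1051]
```

View pics/w7.png

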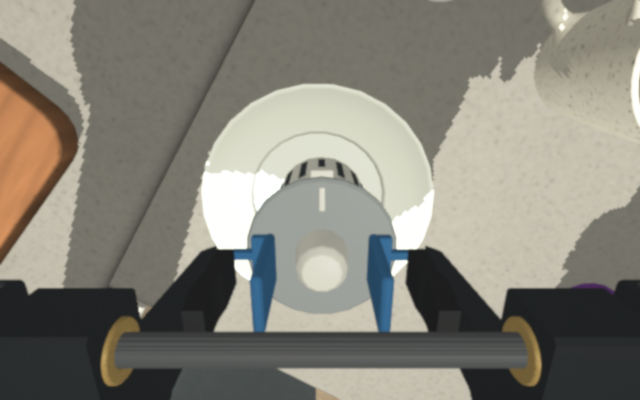

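It stands in the dish with the tabs sprung out at (262,285) and (380,285), clear of the fingers. Now I retreat straight up.

```bash
python3 -m handwheel '[{"claw":0,"tx":0,"ty":0,"tz":-5,"wx":0,"wy":0,"wz":0},{"claw":0,"tx":0,"ty":0,"tz":-25,"wx":0,"wy":0,"wz":0},{"claw":0,"tx":0,"ty":0,"tz":-60,"wx":0,"wy":0,"wz":0},{"claw":0,"tx":0,"ty":0,"tz":-110,"wx":0,"wy":0,"wz":0},{"claw":0,"tx":0,"ty":0,"tz":-150,"wx":0,"wy":0,"wz":0}]' && python3 -m handwheel '[{"claw":0,"tx":0,"ty":40,"tz":-10,"wx":0,"wy":0,"wz":0},{"claw":0,"tx":0,"ty":80,"tz":-10,"wx":0,"wy":0,"wz":0},{"claw":0,"tx":0,"ty":80,"tz":-10,"wx":0,"wy":0,"wz":0},{"claw":0,"tx":0,"ty":80,"tz":-10,"wx":0,"wy":0,"wz":0}]' ; python3 -c "
from h import *
for n in ('scene','top','wrist'): save(n,'pics/%s8.png'%n)
"
```

```text
t: 16.77
eef_pos: [0.5042, 0.1249, 0.2579]
tool_rot: [3.016, 0.879, 0.003]
force: [0.1, 1.1, 0.1]
grip_width: 0.0876
t: 17.27
eef_pos: [0.5465, 0.0576, 0.2654]
tool_rot: [-3.016, -0.878, 0.001]
force: [-0.4, -0.2, -0.5]
grip_width: 0.0882
```

View pics/scene8.png

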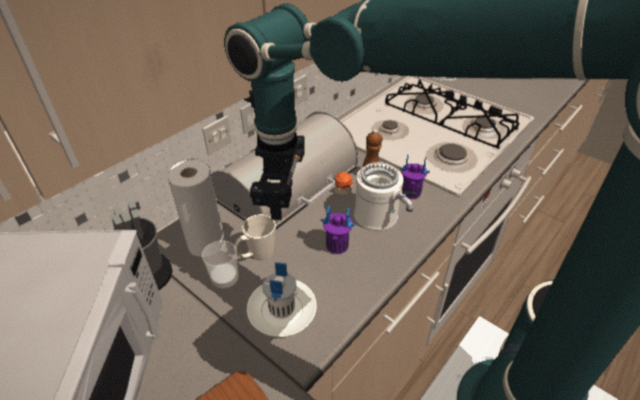

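View pics/wrist8.png

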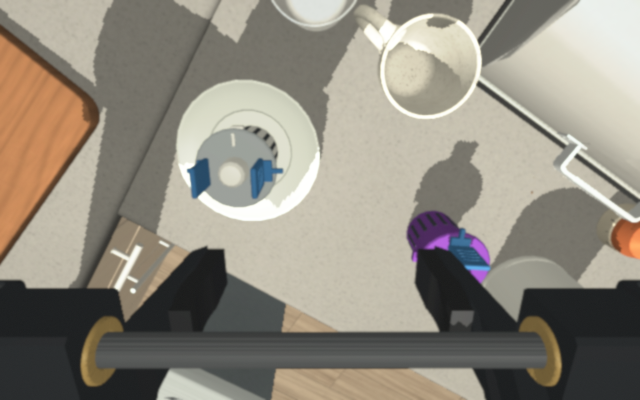

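View pics/top8.png

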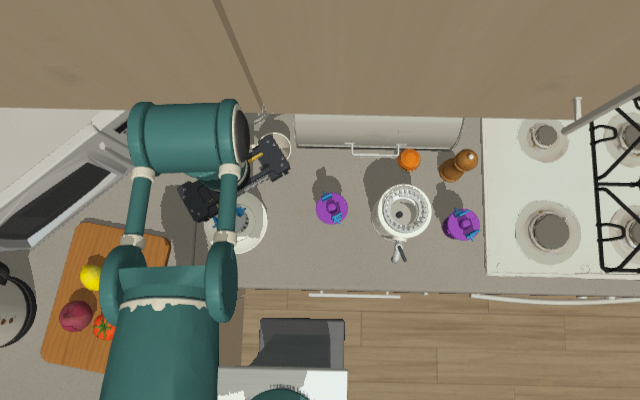

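All views show the cartridge standing upright in the dish, at about (281,295) in the scene view. The mug, glass, timer and mill are where they were. I'll check the centring with a model overlay.

```bash
python3 - <<'E'
from h import *
def ov(n,off,size,sc):
    d=np.load(f"pics/{n}.npz"); a=cv2.imread(f"pics/{n}.png")[off[1]:off[1]+size[1],off[0]:off[0]+size[0]]
    img=cv2.resize(a,None,fx=sc,fy=sc,interpolation=cv2.INTER_CUBIC)
    for cx,cy,r,z,col in((.502,.125,.08,.02,(0,0,255)),(.504,.1248,.030,.005,(0,200,0)),(.504,.1248,.038,.098,(255,0,255))):
        P=[proj(d,(cx+r*np.cos(t),cy+r*np.sin(t),z)) for t in np.linspace(0,2*np.pi,120)]
        cv2.polylines(img,[np.int32([[(u-off[0]+.5)*sc,(v-off[1]+.5)*sc] for u,v in P])],True,col,1)
    return img
A=ov("scene8",(235,250),(95,90),4); B=ov("wrist8",(165,70),(165,165),2)
h=max(A.shape[0],B.shape[0]); p=lambda x:cv2.copyMakeBorder(x,0,h-x.shape[0],0,0,cv2.BORDER_CONSTANT)
cv2.imwrite("pics/o8.png",np.hstack([p(A),p(B)]))
s=bot.get_state();print(s["t"],s["force"].round(1))
E
```

```text
17.425 [-0.2 -0.  -0.4]
```

View pics/o8.png

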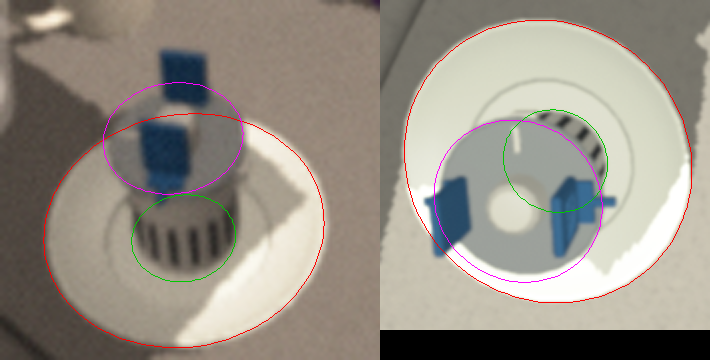

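The dish hasn't moved, and the cartridge's base and cap match an upright pose to within about 5 mm of its middle. I'm handing the job in.

```bash
python3 -c "
from h import *
print(workorder.close_job())"
```

```text
the job is handed in; nothing more can be done
None
```

I moved the used cartridge from the filter to the white dish, let go, and handed the job in at about 17.4 s; the hand-in reports no verdict.

- **Removal:** I squeezed both tabs to about 43 mm across, then turned the cartridge anticlockwise. I met the stop near 42.6°, where the torque jumped to 0.42–0.44 N m, just under the 0.5 N m limit. I returned to about 41° and lifted it straight out. The readings during the lift showed only the spring and the cartridge's weight.
- **One slip:** Backing off from the stop, I typed an extra 2° by mistake and went to about 38.6°. I corrected this before lifting, with the tabs still squeezed.
- **Last checks:** The cartridge stands upright on the dish floor with its tabs sprung out, and the robot is clear of it. The gripper's release position puts it about 2 mm from the middle. The dish, mug, glass, timer, mill and purple look-alikes look undisturbed.
- **A disagreement:** In the scene camera overlay, the bottom edge of the body sits about 3 pixels (up to 5 mm) off the model. The wrist camera overlay and the touchdown height both agree with it being centred and flat.

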